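# Hang the S-hook in the lid tab and draw the games box open

## Task

The sliding lid of the wooden games box has lost its knob. Take the S-hook out of its slotted wooden block and pass its larger end down through the small hole in the steel tab on the front of the lid; then, pulling with the hook, gently draw the lid out as far as it goes, and leave the hook hanging in the hole as the new pull. Do not push or pull the box or lid with the gripper itself, feel for the hole gently, and leave the other things on the table where they are.

Things in the scene. Friction and masses are not known exactly. Their poses are not given: they have to be found in the camera images.
- games_box: wooden box fixed to the table, 260 mm deep (x) by 240 mm wide (y), rim 140 mm high; origin at the centre of its underside, -x points out of its front (roughly to the robot), z up. Between its rims a light wooden lid, 10 mm thick, slides out to the front; side and back rims stand 6 mm above the lid. A flat steel tab projects from the lid's front edge
- lid (a joint): how far the lid is drawn out to the front, in m: 0 shut, 0.080 at its hard stop; starts 0 to 0.02 out. It slides stiffly (about 3 N plus 25 N per m/s, no spring) and stays where it is left. Lid and tab take no more than 25 N from the held hook
- lid_front (a point): middle of the lid's upper front edge, 134 mm high; axes as the box. The tab (5 mm thick, 100 wide, top flush with the lid, free beneath) projects 42 mm to -x. Its one through hole, 12 mm (x) by 10 mm (y), is centred at x = -28 mm. The tab was screwed on by hand: it and its hole sit firmly, up to 13 mm to either side (y) of this point; where is not measured, it must be seen or felt
- hook_block: light wooden block fixed to the table, 86 x 60 x 42 mm, origin under its centre; a slot in its top, 35.5 mm (x) by 8 mm (y), 36 mm deep, holds the hook's lower bend; the hook lifts straight up. The hook's origin stands 14 mm along the block's +x from its centre, 68 mm above the table, hook x along block x
- s_hook: S-hook of 6 mm steel rod, 117 mm tall, 80 g, upright in the block (leaning up to 0.12 rad; may turn a little in the slot). Origin mid-shank, inside a wooden grip sleeve 14 x 14 x 40 mm (z +-20). z up the shank, +x to the side of the larger upper bend, y square to the hook's plane. Lower bend on the -x side: radius 14 mm, lowest at z = -62, its end pointing up at x = -28 mm
- hook_tip (a point): round tip of the larger bend, in the hook's frame at x = 34, z = 11 mm: the end of a straight 6 mm leg that points down
- hook_bend (a point): top of the larger bend, in the hook's frame at x = 17, z = 55 mm. The bend is a half circle (rod-centre radius 17 mm) from the shank at z = 35 over to the leg at x = 34. It bears on the tab when the tab's top is about 44 mm above the hook's origin; released there the hook tips by about 0.3 rad and hangs
- pieces_tray: open wooden tray for game pieces 100 x 130 x 25 mm, bystander, origin under its centre
- dice_cup: brown dice cup, 76 mm across, 85 mm tall, bystander
- candlestick: dark turned candlestick, 76 mm foot, 115 mm tall, bystander
- coaster_a: round wooden coaster, 90 mm across, 8 mm thick, bystander
- coaster_b: round wooden coaster, 90 mm across, 8 mm thick, bystander
- crib_board: flat light wooden board 220 x 75 x 14 mm, bystander
- remote: black remote control 160 x 42 x 16 mm, bystander
- die: white die, 18 mm, bystander
Things that resemble listed ones, but are neither listed nor needed, are in the scene too. Several things have the shape of the s_hook; the one meant has the colours described above.

How it is judged:
On the way, in this order (a step that is already met when the one before it is completed fails the run):
1. the S-hook is lifted clear of its block (z of s_hook in the frame of hook_block above 0.11 m and contact force between s_hook and hook_block below 0.05 N), for 0.1 s.
2. the larger end of the hook is down through the hole, the lid not yet drawn out (z of hook_tip in the frame of lid_front below -0.012 m and z of hook_bend in the frame of lid_front above 0 m and x of hook_tip in the frame of lid_front between -0.045 and 0 m and y of hook_tip in the frame of lid_front between -0.028 and 0.028 m and x of s_hook in the frame of lid_front below -0.02 m and value of joint lid below 0.05 m), for 0.1 s.
3. the lid is drawn out to its stop with the hook in the hole (z of hook_tip in the frame of lid_front below -0.012 m and z of hook_bend in the frame of lid_front above 0 m and x of hook_tip in the frame of lid_front between -0.045 and 0 m and y of hook_tip in the frame of lid_front between -0.028 and 0.028 m and x of s_hook in the frame of lid_front below -0.02 m and value of joint lid above 0.074 m), for 0.2 s.
At the end, for the whole second after the job is handed in: Lid within 6 mm of its 80 mm stop; S-hook hanging still and let go in the hole: bend top above the tab, tip at least 12 mm below the tab top, 0 to 45 mm in front of the lid edge and within 28 mm of its middle, shank middle at least 20 mm in front of the edge (all of step 3 and linear speed of s_hook below 0.02 m/s and contact force between s_hook and games_box above 0.2 N and contact force between the fingers and s_hook below 0.05 N); the robot touches nothing.
It fails at once if the held hook presses or pulls on the box, lid or tab with more than 25 N (contact force between s_hook and games_box above 25 N and contact force between the fingers and s_hook above 1 N).
It fails at once if the gripper or arm pushes on the box, lid or tab (more than 4 N) (contact force between the arm and games_box above 4 N).
It fails at once if the fingers push on the box, lid or tab (more than 4 N) (contact force between the fingers and games_box above 4 N).
It fails at once if another thing on the table is shifted by more than 20 mm (distance of any of pieces_tray, dice_cup, candlestick, coaster_a, coaster_b, crib_board, remote, die from where it was at the start of the episode above 0.02 m).
It also fails if it takes over 58 s, if anything falls off the work surface, if the arm or the gripper's body presses on something with over 40 N, if the wrist force passes 120 N, or if a joint passes its speed limit or range.

## Robot

A 7-joint arm with a two-finger parallel gripper is mounted at the origin on the work surface. World frame = base frame: x ahead of the robot, y to its left, z up, the work surface at z = 0. Lengths are in m, angles in rad, forces in N, time in s.
With the tool pointing down it reaches from about 0.4 to 0.875 m from the base axis. Payload 6.5 kg.
Tool frame: the origin (TCP) lies where the fingers leave the gripper's body, on its centre line; the fingertips stand 64 mm ahead of it and the grasp point (between the pads) lies 45 mm ahead of it; z points along the fingers, y is the line along which they close (so a half turn about z gives the same grasp; the last joint's range is limited). The gripper opens to 88 mm and grips with 3 to 60 N. Pads are 18 mm wide; open, the fingers measure 123 mm over their backs; the gripper's body (75 mm by 187 mm) begins 45 mm behind the grasp point.
Start: joints at [1.203, 0.536, -0.004, 1.538, 0.003, 1.067, -0.071], TCP at [0.193, -0.621, 0.303] pointing down, gripper open.
Joint ranges: [-2.7, 2.7], [-0.37, 2.16], [-1.27, 1.26], [0.24, 2.4], [-1.31, 4.45], [0.19, 1.91], [-2.76, 2.76]. Speed limits (rad/s): [2.39, 2.39, 3.14, 3.14, 3.14, 3.14, 3.14].

## Interface

Orientations are given as a unit quaternion [w, x, y, z].
In Python, from bench import ctrl, vision gives the robot as it stands.
- The arm moves only by the tool arm_command, never from a script. Its argument "steps" is a list of rows, each a list of 7 numbers: the turn, a rotation vector about the tool's x, y, z in degrees, then the shift along the tool's x, y, z in cm, then the gripper command: -1 is fully open, 1 is shut, values between are in proportion. In form: [[rx, ry, rz, tx, ty, tz, jaw], ...]. A call has 1 to 20 rows; each row is the pose to reach, as a shift and turn from the pose commanded when the call began, along the tool's axes at that moment; what a row does not reach only later rows make up. A row lasts 1/8 s, in which the tool goes at most 62.5 mm and 10.7 degrees, less where a joint would pass 70% of its speed; a pose out of reach is approached as far as the arm can. A call with a gripper value outside its range is refused whole. The fingers move at their own pace and stop on an object; "force" is the grip in N (left out, the last holds). Time passes only in rows, so rows that repeat a pose let the fingers close. It gives the time, the measured TCP pose, the force, the opening and the grip force at its end, in the units of the state.
- ctrl.observe(): the state, without advancing time (a new reading comes with each control period).
- vision.capture(name): name is "side" or "top"; returns a dict with "pixels" (384x512x3 uint8, red, green, blue), "fov_y" (degrees; the focal length in pixels is half the picture's height over the tangent of half this angle, whatever the lens; pixels are square), "cx", "cy" (the principal point, pixels), "position" and "attitude" of the camera in the world. Camera axes: x right, y up, looking along -z (the intrinsics and any distortion apply to the point x, -y, -z); pixel columns grow to the right and rows downward; lengths in m; the calibration is good to about 2 mm. A picture is of the moment at which its call begins. There is no depth.
- ctrl.sign_off(): hands the job in; it is judged then, once.
Trained networks look in the newest picture that a camera, given by its name, has taken for a name from the list of things; names that differ only in an ending like _2 or _b are one class to them, and where a whole thing is asked for, a point or a joint stands for the part that bears it (a point fixed in the world has none). Each returns a list of dicts, best first, with "confidence" (0 to 1); they miss things now and then, are a little off and sometimes report something else, mostly with a low value. They report only what shows in the picture. A call takes as long as a camera call. They do not tell look-alikes from the thing itself.
- vision.find_in(camera, target): "location" ([row, column] in pixels, amid what is visible of it).
The state is a dict: "t": time; "joint_pos": joint angles; "qvel": joint speeds; "effort": joint torques, N m; "eef_pos": TCP position; "ee_rot": TCP orientation; "ft_force": force on the tool from outside, world axes, zero at the start; "wrist_torque": the same for the moment, N m; "grip_width": opening from 0.0 (shut) to 1.0 (fully open); "grip_force": force on a finger pad.
Only numpy, scipy, OpenCV 4.12 (cv2) and the standard library are available. Lean on these libraries where they do the work, as an engineer would, in place of code of your own. Each camera call takes 0.05 s, during which the arm holds its last target. There are 200 camera calls.

## Working session

There is one attempt and no reset: what is moved stays moved. The work goes in short steps, Python scripts to look and compute and a tool call to move; the robot and the scene stay as the last step left them, time stands still between calls to the robot, and variables do not carry over. Pictures are saved under pics/ and viewed, at most 10 in all, crops included, and the job is handed in when it is done.

Besides the shell and the picture viewer there is one more tool, called as a command line: name --pt "numbers of a row" for each row, then --argument value for the rest. arm_command: Moves the arm, as the interface text tells. Its arguments: {"type":"object","properties":{"steps":{"type":"array"},"force":{"type":"number"}},"required":["steps"]}

```bash
mkdir -p pics; ls; python3 - <<'E'
from bench import ctrl, vision
import cv2,numpy as np
s=ctrl.observe();print(s)
ims=[]
for c in("side","top"):
    d=vision.capture(c);p=d.pop("pixels");print(c,d)
    cv2.imwrite(f"pics/{c}0.png",p[:,:,::-1])
    for n in["games_box","lid_front","hook_block","s_hook","hook_tip","hook_bend"]:
        print(n,[(np.round(r["location"],1).tolist(),round(r["confidence"],2)) for r in vision.find_in(c,n)][:5])
E
```

```text
pics
{'t': 0.0, 'joint_pos': array([ 1.20283784,  0.53715628, -0.00442099,  1.53884381,  0.0026117 ,
        1.06730736, -0.07118986]), 'qvel': array([-0.00032085, -0.00075973,  0.00092758, -0.00017504,  0.00050899,
        0.00088242, -0.00124466]), 'effort': array([ 3.13216169e-04, -5.70981932e+01,  9.90650877e-01, -2.51604402e+01,
       -5.62434609e-02,  1.79081893e-02,  1.69907603e-04]), 'eef_pos': array([ 0.19301177, -0.62016247,  0.301857  ]), 'ee_rot': array([-8.30989077e-04,  9.88633492e-01,  1.50343235e-01, -1.99581288e-04]), 'ft_force': array([-0.17110102, -0.12312689,  0.59799214]), 'wrist_torque': array([ 0.04173514,  0.0223986 , -0.03011999]), 'grip_force': 0.0, 'grip_width': 0.9996486382381704}
side {'fov_y': 45.67924764365586, 'cx': 245.4793324920156, 'cy': 199.83656151680333, 'position': array([0.10736315, 0.67331018, 1.08587407]), 'attitude': array([-0.28067012, -0.09452311,  0.33469739,  0.89457662])}
games_box [([196.9, 174.4], 0.75)]
lid_front [([193.1, 179.5], 0.84)]
hook_block [([183.7, 300.1], 0.64)]
s_hook [([210.9, 281.5], 0.55), ([214.5, 337.0], 0.49), ([253.6, 263.4], 0.47)]
hook_tip [([216.8, 337.6], 0.72), ([215.0, 285.4], 0.6), ([256.4, 271.9], 0.58)]
hook_bend [([217.8, 338.2], 0.65), ([215.0, 281.7], 0.63), ([254.8, 267.3], 0.6)]
top {'fov_y': 53.12060520503884, 'cx': 257.90616864282106, 'cy': 194.89371501774787, 'position': array([ 0.51241504, -0.0116722 ,  1.14828017]), 'attitude': array([-0.69834372, -0.01774467,  0.02687978,  0.71503752])}
games_box [([133.8, 221.4], 0.75)]
lid_front [([134.3, 214.5], 0.55)]
hook_block [([223.1, 334.0], 0.72)]
s_hook [([224.5, 290.1], 0.64), ([213.4, 344.4], 0.6), ([239.3, 236.2], 0.6), ([271.1, 320.1], 0.48), ([157.0, 323.9], 0.28)]
hook_tip [([229.1, 289.0], 0.72), ([216.1, 340.4], 0.61), ([239.8, 237.7], 0.6), ([270.4, 322.3], 0.58)]
hook_bend [([270.2, 322.5], 0.75), ([228.0, 287.8], 0.58), ([237.5, 236.9], 0.55)]
```

```bash
python3 - <<'E'
import cv2,numpy as np
a=cv2.imread("pics/top0.png");b=cv2.imread("pics/side0.png")
cv2.imwrite("pics/both.png",cv2.resize(np.vstack([a[60:340],b[100:360]]),None,fx=1.1,fy=1.1))
c=a[190:300,210:370];d=b[160:280,220:380]
cv2.imwrite("pics/crop.png",np.hstack([cv2.resize(c,(400,275)),cv2.resize(d,(400,300))[:275]]))
f=lambda x:cv2.resize(x,None,fx=5,fy=5,interpolation=cv2.INTER_CUBIC)
cv2.imwrite("pics/crop.png",cv2.resize(np.hstack([c[:110],d[:110]]),(800,275),interpolation=cv2.INTER_CUBIC))
E
```

```text
(no output)
```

View pics/both.png

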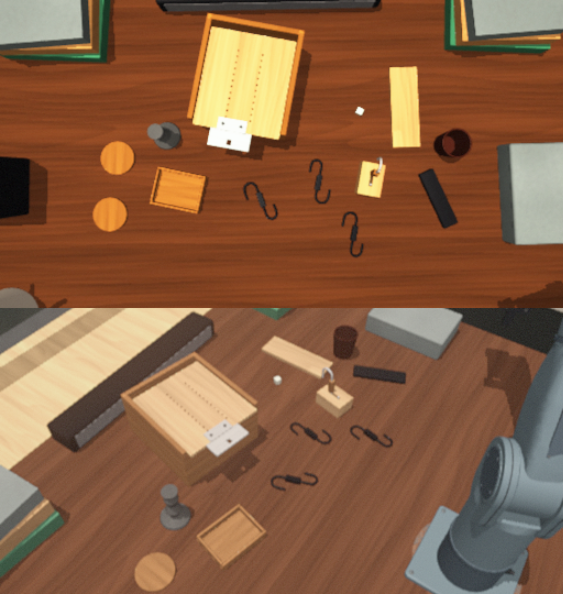

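View pics/crop.png

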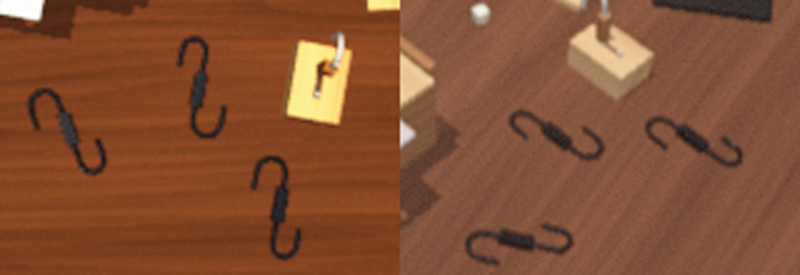

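The look-alikes are three black hooks lying flat on the table, at top (row, col) (224,290), (239,236) and (271,320). The one meant is bright steel with a wooden sleeve, upright in the block at top (213,344) and side (≈180,300), and the crop confirms it. Next I'll zoom in on the tab and the block.

```bash
cat > h.py <<'E'
import numpy as np,cv2
from scipy.spatial.transform import Rotation as R
from bench import ctrl,vision
def cal(d):
    f=192/np.tan(np.radians(d["fov_y"]/2)); q=d["attitude"]
    return f,d["cx"],d["cy"],np.array(d["position"]),R.from_quat([q[1],q[2],q[3],q[0]]).as_matrix()
def proj(c,P):
    f,cx,cy,p,M=c; v=(np.atleast_2d(P)-p)@M
    return np.c_[cy-f*v[:,1]/-v[:,2], cx+f*v[:,0]/-v[:,2]]  # row,col
def onz(c,rc,z):
    f,cx,cy,p,M=c; r=np.atleast_2d(rc)
    d=np.c_[(r[:,1]-cx)/f,-(r[:,0]-cy)/f,-np.ones(len(r))]@M.T
    return p+d*((z-p[2])/d[:,2])[:,None]
E
python3 - <<'E'
from h import *
import pickle
C={}
for n in("side","top"):
    d=vision.capture(n);C[n]=cal(d);cv2.imwrite(f"pics/{n}1.png",d["pixels"][:,:,::-1])
pickle.dump(C,open("C.pkl","wb"))
a=cv2.imread("pics/top1.png");b=cv2.imread("pics/side1.png")
def cr(im,r,c,h,w):
    o=cv2.resize(im[r:r+h,c:c+w],(400,300),interpolation=cv2.INTER_CUBIC)
    return o
cv2.imwrite("pics/z1.png",np.vstack([np.hstack([cr(a,60,160,150,200)[:, :],cr(b,130,110,120,160)]),np.hstack([cr(a,192,310,60,80),cr(b,145,270,60,80)])]))
E
```

```text
(no output)
```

View pics/z1.png

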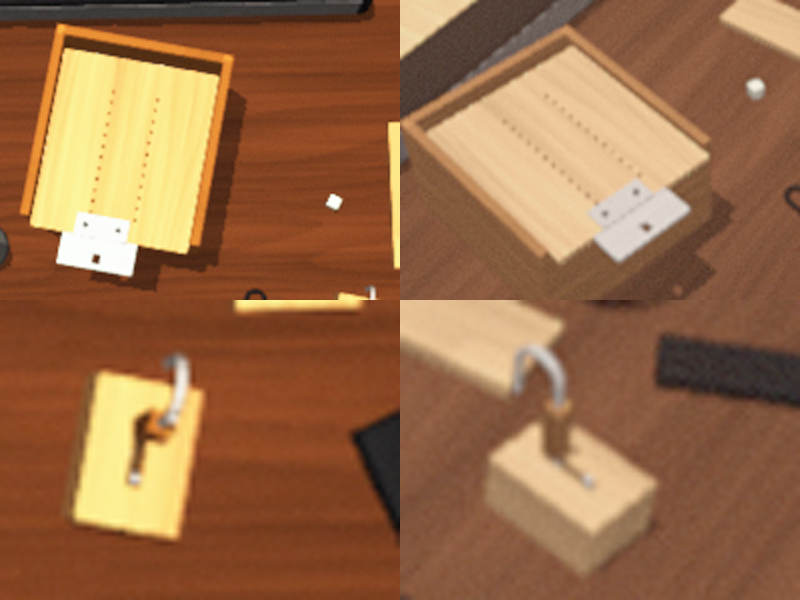

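The tab hole is at top ≈(189.5,208) and side ≈(221,208). The hook stands in the block with its large bend toward +x. Now I'll fit poses from corners and the steel mask.

```bash
cat > fit.py <<'E'
from h import *
import pickle
from scipy.optimize import least_squares
from scipy.spatial import cKDTree
C=pickle.load(open("C.pkl","rb"))
def pan(pts,r,c,s): return np.array([[r+(y+.5)/s-.5,c+(x+.5)/s-.5] for x,y in pts])
def corner(p,L): return np.array([[p[0],p[1],0]])+np.array(L)@R.from_euler('z',p[2]).as_matrix().T
# box: BL(+x,+y), BR, FL, FR rims
tb=pan([(62,25),(234,57),(22,213),(200,245)],60,160,2.)
sb=pan([(0,122),(168,27),(310,138)],130,110,2.5) # FL? outer corners in side
L=[[.13,.12,.14],[.13,-.12,.14],[-.13,.12,.14],[-.13,-.12,.14]]
r=least_squares(lambda p:(proj(C["top"],corner(p,L))-tb).ravel(),[.7,.1,0])
print("box",r.x,"res",np.round(r.fun,1)); box=r.x
print("side pred",np.round(proj(C["side"],corner(box,L)),1).tolist(), np.round(sb,1).tolist())
def dark(n,r,c,w=5):
    g=cv2.cvtColor(cv2.imread(f"pics/{n}1.png"),cv2.COLOR_BGR2GRAY).astype(float)
    r,c=int(round(r)),int(round(c)); g=g[r-w:r+w+1,c-w:c+w+1]; k=np.clip(np.median(g)-25-g,0,None)
    yy,xx=np.mgrid[-w:w+1,-w:w+1]; k[np.hypot(yy,xx)>4]=0
    return [r+(k*yy).sum()/k.sum(),c+(k*xx).sum()/k.sum()]
for n,rc in(("top",(189.5,208)),("side",(220.8,208))):
    h=dark(n,*rc); w=onz(C[n],h,.1335)[0]
    l=R.from_euler('z',-box[2]).apply(w-[box[0],box[1],0]); print("hole",n,np.round(h,1),np.round(w,4),"boxframe",np.round(l,4))
    if n=="top":
        e=onz(C[n],pan([(32,226),(187,253)],60,160,2.),.134)
        print("lid edge",np.round(R.from_euler('z',-box[2]).apply(e-[box[0],box[1],0]),4))
# block
tk=pan([(100,72),(203,90),(180,240),(75,220)],192,310,5.)
LB=[[.043,.03,.042],[.043,-.03,.042],[-.043,-.03,.042],[-.043,.03,.042]]
sk=pan([(256,227),(88,162),(188,227),(186,272),(255,230)],145,270,5.)
fun=lambda p:np.r_[(proj(C["top"],corner(p,LB))-tk).ravel(),(proj(C["side"],corner(p,LB))[[3]]-pan([(88,162)],145,270,5.)).ravel()*1,(proj(C["side"],corner(p,LB))[[2]]-pan([(188,227)],145,270,5.)).ravel()]
for fn in (lambda p:(proj(C["top"],corner(p,LB))-tk).ravel(),):
    r=least_squares(fn,[.5,-.2,0]);print("block",r.x,np.round(r.fun,1));blk=r.x
print("block side pred panel",np.round((proj(C["side"],corner(blk,LB))-[145,270])*5,0)[:,::-1].tolist())
# hook
a=np.linspace(0,np.pi,25)
M=np.vstack([np.c_[0*a,0*a,np.linspace(.020,.035,25)],np.c_[.017-.017*np.cos(a),0*a,.035+.017*np.sin(a)*20/17],np.c_[0*a+.034,0*a,np.linspace(.035,.011,25)]])
M[25:50,2]=.035+.017*np.sin(a)
Bs={"top":(192,330,30,22),"side":(150,285,24,32)}
mask={}
for n,(r0,c0,hh,ww) in Bs.items():
    im=cv2.imread(f"pics/{n}1.png")[r0:r0+hh,c0:c0+ww].astype(int); s=im.max(2)-im.min(2)
    m=(s<45)&(im.max(2)>95); k,lab=cv2.connectedComponents(m.astype('uint8'),connectivity=8)
    big=max(range(1,k),key=lambda i:(lab==i).sum()); p=np.argwhere(lab==big)
    mask[n]=p+[r0,c0]; print(n,"steel px",len(p),mask[n].min(0),mask[n].max(0))
bR=R.from_euler('z',blk[2])
p0=bR.apply([.014,0,.068])+[blk[0],blk[1],0]
def hook(p): return p0+p[:3],bR*R.from_rotvec(p[3:])
def res(p):
    t,q=hook(p); out=[]
    for n in mask:
        P=proj(C[n],q.apply(M)+t)
        out+=[cKDTree(P).query(mask[n])[0]*.6,cKDTree(mask[n]).query(P)[0]*.6]
    lo=np.array([-.005,-.005,-.004,-.06,-.06,-.15])*1.
    return np.r_[np.concatenate(out),p[:3]/.004,p[3:]/.1]
r=least_squares(res,np.zeros(6),loss='soft_l1')
print("hook d",np.round(r.x,4)); t,q=hook(r.x)
print("origin",t.round(4),"p0",p0.round(4),"axes",q.as_matrix().round(3).tolist())
vis=[]
for n,(r0,c0,hh,ww) in Bs.items():
    im=cv2.imread(f"pics/{n}1.png")[r0-6:r0+48,c0-10:c0+44]; im=cv2.resize(im,None,fx=7,fy=7,interpolation=cv2.INTER_CUBIC)
    for P in (proj(C[n],q.apply(np.vstack([M,[[0,0,z] for z in(-.02,-.01,0,.01,.02)]]))+t)):
        cv2.circle(im,tuple(int(v) for v in ((P[::-1]-[c0-10,r0-6]+.5)*7)),1,(0,0,255),-1)
    vis.append(im)
cv2.imwrite("pics/fit.png",np.hstack(vis))
E
python3 fit.py
```

```text
box [ 0.75919391  0.05873575 -0.20758434] res [-0.6 -1.1 -0.2  1.   0.1 -0.2  0.8  0.3]
side pred [[178.6, 109.7], [140.0, 176.9], [232.8, 165.7], [186.0, 234.4]] [[178.5, 109.7], [140.5, 176.9], [184.9, 233.7]]
hole top [189.1 207.6] [0.5949 0.1071 0.1335] boxframe [-0.1707  0.0135  0.1335]
lid edge [[-0.1436  0.1045  0.134 ]
 [-0.1412 -0.1038  0.134 ]]
hole side [220.5 208.1] [0.5959 0.1044 0.1335] boxframe [-0.1692  0.0111  0.1335]
block [ 0.49671039 -0.2541234  -0.19958957] [ 0.1  0.1  0.2 -0.1 -0.3 -0.2  0.   0.2]
block side pred panel [[86.0, 160.0], [149.0, 114.0], [252.0, 185.0], [190.0, 234.0]]
top steel px 33 [203 342] [216 347]
side steel px 58 [154 293] [165 302]
hook d [ 0.0039 -0.0003  0.0028 -0.0323  0.0268 -0.0342]
origin [ 0.5143 -0.2572  0.0708] p0 [ 0.5104 -0.2569  0.068 ] axes [[0.972, 0.231, 0.033], [-0.232, 0.972, 0.026], [-0.026, -0.033, 0.999]]
```

View pics/fit.png

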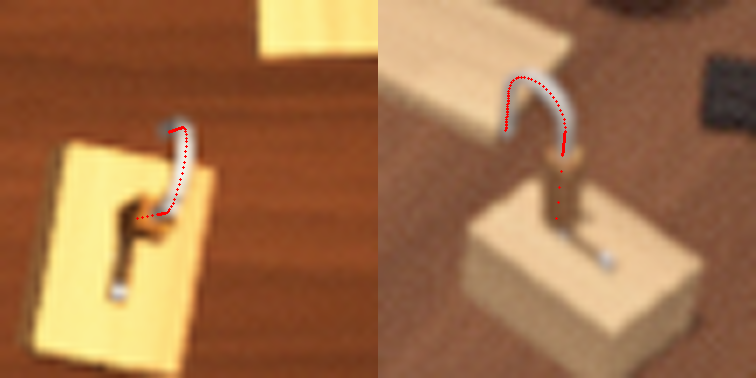

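The fit lines up well in both views. The lid is ~12 mm out, with the hole at box-frame x = -0.170 (expected: edge −28 mm) and y ≈ +12 mm. I'll grip the sleeve from above, jaws closing along hook y and the grip about 18 mm above the hook's origin, so the gripper body clears the bend.

```bash
cat >> h.py <<'E'
def row(pos,yaw,s=None):
    s=s or ctrl.observe(); q=s["ee_rot"]; A=R.from_quat([q[1],q[2],q[3],q[0]])
    T=R.from_matrix(np.array([[np.cos(yaw),np.sin(yaw),0],[np.sin(yaw),-np.cos(yaw),0],[0,0,-1]]))
    rv=(A.inv()*T).as_rotvec(degrees=True); t=A.inv().apply(np.array(pos)-s["eef_pos"])*100
    print("row",rv.round(2),t.round(2)); return np.r_[rv,t]
E
python3 -c "
from h import *
row([.5135,-.2565,.26],-.225)"
```

```text
row [-0.    0.   30.19] [ 41.41 -25.24   4.27]
```

arm_command --pt "0 0 30.2 41.4 -25.2 4.2 -1" --pt "0 0 30.2 41.4 -25.2 4.2 -1" --pt "0 0 30.2 41.4 -25.2 4.2 -1" --pt "0 0 30.2 41.4 -25.2 4.2 -1" --pt "0 0 30.2 41.4 -25.2 4.2 -1" --pt "0 0 30.2 41.4 -25.2 4.2 -1" --pt "0 0 30.2 41.4 -25.2 4.2 -1" --pt "0 0 30.2 41.4 -25.2 4.2 -1" --pt "0 0 30.2 41.4 -25.2 4.2 -1" --pt "0 0 30.2 41.4 -25.2 4.2 -1" --pt "0 0 30.2 41.4 -25.2 4.2 -1" --pt "0 0 30.2 41.4 -25.2 4.2 -1" --pt "0 0 30.2 41.4 -25.2 4.2 -1" --pt "0 0 30.2 41.4 -25.2 4.2 -1" --force 25

```text
t: 2.55
eef_pos: [0.5134, -0.2572, 0.2607]
ee_rot: [0.0, 0.994, -0.113, -0.0]
ft_force: [0.2, -0.5, 0.1]
grip_width: 0.997
grip_force: 0.0
```

```bash
python3 -c "
from h import *
s=ctrl.observe();print(s['eef_pos'],s['ft_force'],s['joint_pos'].round(2))
row([.5135,-.2565,.134],-.225)
ims=[]
for n in('top','side'):
    d=vision.capture(n);cv2.imwrite(f'pics/{n}2.png',d['pixels'][:,:,::-1])
"
```

```text
[ 0.51342597 -0.257183    0.26072935] [ 0.20728208 -0.4752999   0.10525362] [ 0.4   0.46 -0.02  1.78  0.01  0.9  -1.42]
row [ 0.    0.   -0.04] [-1.000e-02 -7.000e-02  1.267e+01]
```

arm_command --pt "0 0 0 0 -0.05 5 -1" --pt "0 0 0 0 -0.05 9 -1" --pt "0 0 0 0 -0.05 11 -1" --pt "0 0 0 0 -0.05 12 -1" --pt "0 0 0 0 -0.05 12.6 -1" --pt "0 0 0 0 -0.05 12.6 -1" --pt "0 0 0 0 -0.05 12.6 -0.5" --pt "0 0 0 0 -0.05 12.6 0" --pt "0 0 0 0 -0.05 12.6 0.4" --pt "0 0 0 0 -0.05 12.6 0.6" --pt "0 0 0 0 -0.05 12.6 1" --pt "0 0 0 0 -0.05 12.6 1" --pt "0 0 0 0 -0.05 12.6 1" --pt "0 0 0 0 -0.05 12.6 1" --force 25

```text
t: 4.4
eef_pos: [0.5136, -0.2568, 0.1347]
ee_rot: [0.0, 0.994, -0.112, -0.0]
ft_force: [-0.2, -0.9, -0.6]
grip_width: 0.154
grip_force: 24.9
```

arm_command --pt "0 0 0 0 0 -1 1" --pt "0 0 0 0 0 -2 1" --pt "0 0 0 0 0 -4 1" --pt "0 0 0 0 0 -6 1" --pt "0 0 0 0 0 -8 1" --pt "0 0 0 0 0 -10 1" --pt "0 0 0 0 0 -12 1" --pt "0 0 0 0 0 -12 1" --pt "0 0 0 0 0 -12 1" --force 30

```text
t: 5.52
eef_pos: [0.5134, -0.2561, 0.2543]
ee_rot: [-0.0, 0.994, -0.112, -0.0]
ft_force: [-0.0, 0.1, -1.6]
grip_width: 0.152
grip_force: 29.9
```

```bash
python3 -c "
from h import *
s=ctrl.observe();print(s['eef_pos'],s['ft_force'],s['grip_width'])
# above hole, hook origin (assumed at grasp -0.0195): tip must sit over hole
row([.5954-.034*.978,.1058+.034*.206,.255],-.2076)
ims=[]
for n,o in(('top',(0,0)),('side',(0,0))):
    d=vision.capture(n);im=d['pixels'][:,:,::-1];cv2.imwrite(f'pics/{n}3.png',im)
    c=cal(d); r,k=proj(c,s['eef_pos']-[0,0,.05])[0].astype(int); print(n,r,k)
    ims.append(cv2.resize(im[r-40:r+40,k-40:k+40],(400,400),interpolation=cv2.INTER_CUBIC))
cv2.imwrite('pics/lift.png',np.hstack(ims))
"
```

```text
[ 0.51335905 -0.25609349  0.25430754] [-0.00934699  0.0714923  -1.62718799] 0.15231867525791995
row [-0.02  0.04 -1.  ] [ -3.48 -37.05  -0.05]
top 216 352
side 138 305
```

View pics/lift.png

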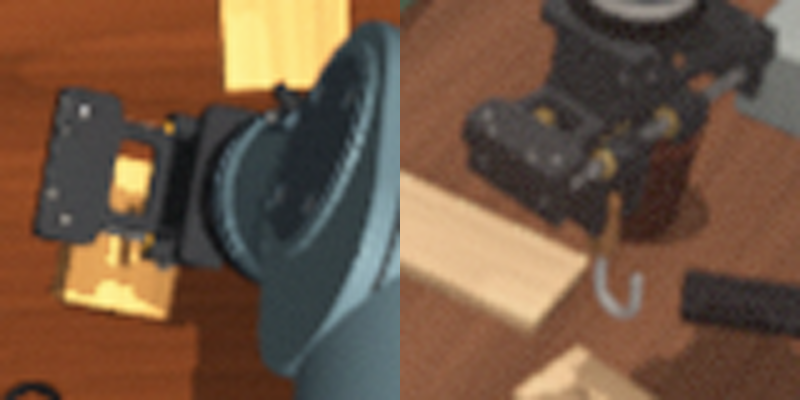

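The hook is held and clear of the block; in the side view its lower bend sits at about panel (620,290). I'll fit the in-hand hook (x and z offset, lean) from the lower bend in that picture.

```bash
cat > inhand.py <<'E'
from h import *
import pickle
from scipy.optimize import least_squares
from scipy.spatial import cKDTree
a=np.linspace(0,np.pi,25);o=0*a
LOW=np.vstack([np.c_[o,o,np.linspace(-.024,-.045,25)],np.c_[-.014+.014*np.cos(a),o,-.045-.014*np.sin(a)],np.c_[o-.028,o,np.linspace(-.045,-.041,25)]])
def tool(s): q=s["ee_rot"]; return R.from_quat([q[1],q[2],q[3],q[0]]),s["eef_pos"]
def hookpose(s,p): # p: tool-x offset, tool-z of origin, lean about tool y, yaw, plus roll
    A,t=tool(s); X=A*R.from_rotvec([np.pi,0,0])*R.from_rotvec([0,p[2],0]); return X,t+A.apply([p[0],0,p[1]])
def fit(s,im,c,verbose=True):
    X,t=hookpose(s,[0,.066,0]); P=proj(c,X.apply(LOW)+t); r0,c0=(P.min(0)-8).astype(int); r1,c1=(P.max(0)+8).astype(int)
    w=im[r0:r1,c0:c1].astype(int); m=((w.max(2)-w.min(2)<50)&(w.max(2)>115)).astype('uint8')
    k,lab=cv2.connectedComponents(m,connectivity=8); d=cKDTree(P)
    best=max(range(1,k),key=lambda i:(lab==i).sum()); pk=np.argwhere(lab==best)+[r0,c0]
    def res(p):
        X,t=hookpose(s,p[:3]); Q=proj(c,X.apply(LOW)+t)+[0,p[3]]
        return np.r_[cKDTree(Q).query(pk)[0],cKDTree(pk).query(Q)[0]*.7,p[0]/.003,(p[1]-.066)/.002,p[2]/.1,p[3]/1.]
    r=least_squares(res,[0,.066,0,0],x_scale=[.001,.001,.02,.5]); print("px",len(pk),pk.min(0),pk.max(0),"p",r.x.round(4),"cost",round(r.cost,1))
    X,t=hookpose(s,r.x[:3]); print("tip rel tool-axes", (tool(s)[0].inv().apply(X.apply([.034,0,.011])+t-s["eef_pos"])*1000).round(1))
    return r.x,pk
if __name__=="__main__":
    C=pickle.load(open("C.pkl","rb")); s=ctrl.observe(); im=cv2.imread("pics/side3.png")
    fit(s,im,C["side"])
    im=cv2.imread("pics/side1.png")
E
python3 inhand.py
```

```text
px 71 [149 303] [161 313] p [ 0.0058  0.0639  0.3835 -1.2355] cost 65.7
tip rel tool-axes [41.4 -0.  66.4]
```

arm_command --pt "0 0 -1 -3.4 -6 0 1" --pt "0 0 -1 -3.4 -12 0 1" --pt "0 0 -1 -3.4 -18 0 1" --pt "0 0 -1 -3.4 -24 0 1" --pt "0 0 -1 -3.4 -30 0 1" --pt "0 0 -1 -3.4 -34 0 1" --pt "0 0 -1 -3.4 -37 0 1" --pt "0 0 -1 -3.4 -37 2 1" --pt "0 0 -1 -3.4 -37 4 1" --pt "0 0 -1 -3.4 -37 4.5 1" --pt "0 0 -1 -3.4 -37 4.5 1" --pt "0 0 -1 -3.4 -37 4.5 1"

```text
t: 7.12
eef_pos: [0.5636, 0.1118, 0.2104]
ee_rot: [-0.0, 0.995, -0.104, 0.001]
ft_force: [0.1, -0.2, -0.9]
grip_width: 0.158
grip_force: 29.9
```

```bash
cat > look.py <<'E'
import sys
from inhand import *
tag=sys.argv[1]; s=ctrl.observe(); print(s["t"],s["eef_pos"],s["ft_force"])
d=vision.capture("side");c=cal(d);im=d["pixels"][:,:,::-1].copy();cv2.imwrite(f"pics/side_{tag}.png",im)
p,pk=fit(s,im,c)
X,t=hookpose(s,[0,.066,0]);Y,u=hookpose(s,p[:3])
r,k=[int(v) for v in proj(c,t)[0]];r0,k0=r-30,k-35
big=cv2.resize(im[r0:r0+66,k0:k0+66],None,fx=6,fy=6,interpolation=cv2.INTER_CUBIC);ov=big.copy()
for Z,v,col in((X,t,(0,0,255)),(Y,u,(0,255,0))):
    for P in proj(c,Z.apply(np.vstack([LOW,[[.034,0,.011],[.034,0,.035],[.017,0,.052],[0,0,-.02],[0,0,0]]]))+v): cv2.circle(ov,tuple(int(e) for e in (P[::-1]-[k0,r0]+.5)*6),1,col,-1)
cv2.imwrite(f"pics/look_{tag}.png",np.hstack([big,ov]))
E
python3 look.py a
```

```text
7.125 [0.56361501 0.11182672 0.21038962] [ 0.07577136 -0.24867624 -0.86088309]
px 54 [232 217] [244 226] p [ 0.0061  0.0636  0.3008 -0.2358] cost 43.4
tip rel tool-axes [41.8  0.  63.1]
```

View pics/look_a.png

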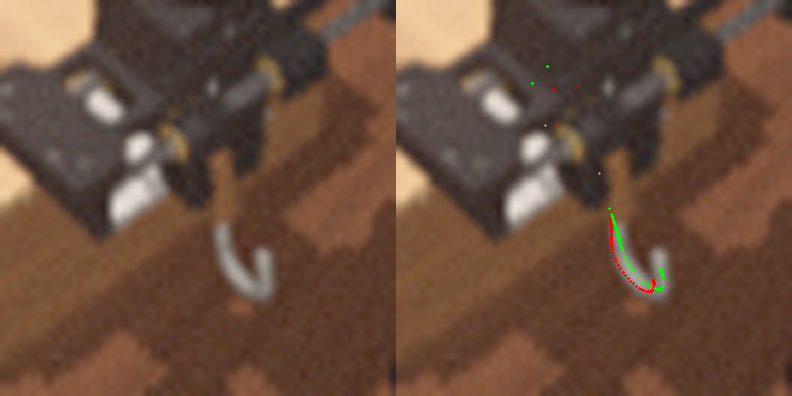

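```bash
cat > fit2.py <<'E'
from inhand import *
C=__import__("pickle").load(open("C.pkl","rb"));c=C["side"]
s=ctrl.observe(); im=cv2.imread("pics/side_a.png")
import io,contextlib
with contextlib.redirect_stdout(io.StringIO()): _,pk=fit(s,im,c)
def model(e):
    return np.vstack([LOW[:50],np.c_[o-.028,o,np.linspace(-.045,e,25)]])
for e in(-.040,-.035,-.03,-.025,-.02):
  for yaws in (0,):
    def res(p):
        X,t=hookpose(s,p[:3]); Q=proj(c,X.apply(model(e))+t)+p[3:5]
        return np.r_[cKDTree(Q).query(pk)[0],cKDTree(pk).query(Q)[0]*.7,p[0]/.0015,(p[1]-.066)/.0015,p[2]/.1,p[3:5]/1.]
    r=least_squares(res,[0,.066,0,0,0],x_scale=[.001,.001,.02,.5,.5])
    X,t=hookpose(s,r.x[:3]); print(e,r.x.round(4),round(r.cost,1),"tip",(tool(s)[0].inv().apply(X.apply([.034,0,.011])+t-s["eef_pos"])*1000).round(1))
E
python3 fit2.py
```

```text
-0.04 [ 0.0013  0.0653  0.2673 -1.2465 -1.0631] 40.0 tip [37.   0.  63.7]
-0.035 [ 7.000e-04  6.550e-02  1.708e-01 -9.146e-01 -3.621e-01] 28.6 tip [36.1  0.  60.4]
-0.03 [ 3.000e-04  6.570e-02  1.192e-01 -6.452e-01  7.550e-02] 22.3 tip [35.4 -0.  58.8]
-0.025 [-0.      0.0658  0.0908 -0.3516  0.3664] 19.5 tip [34.8  0.  58. ]
-0.02 [-1.000e-04  6.590e-02  7.860e-02 -2.623e-01  4.806e-01] 18.8 tip [34.6 -0.  57.6]
```

```bash
python3 -c "
from inhand import *
C=__import__('pickle').load(open('C.pkl','rb'));s=ctrl.observe();A,t=tool(s)
tip=t+A.apply([.0346,0,.0567]);print('tip',tip)
for n,h in(('top',(189.1,207.6)),('side',(220.5,208.1)),('side',(220.8,207.8))):
    w=onz(C[n],h,.1335)[0];print(w.round(4),'tool mm',(A.inv().apply(w-tip)*1000).round(1))
for n in('top','side'):
  d=vision.find_in(n,'lid_front'); print(n,d[:1])
"
```

```text
tip [0.59755572 0.10468791 0.15376642]
[0.5948 0.1072 0.1335] tool mm [-3.2 -1.8 20.3]
[0.5958 0.1045 0.1335] tool mm [-1.7  0.6 20.3]
[0.5958 0.1057 0.1335] tool mm [-1.9 -0.6 20.3]
top [{'location': [135.3, 216.4], 'confidence': 0.83}]
side [{'location': [190.8, 170.0], 'confidence': 0.59}]
```

arm_command --pt "0 0 0 -0.22 -0.06 0 1" --pt "0 0 0 -0.22 -0.06 0.8 1" --pt "0 0 0 -0.22 -0.06 1.4 1" --pt "0 0 0 -0.22 -0.06 1.7 1" --pt "0 0 0 -0.22 -0.06 1.9 1" --pt "0 0 0 -0.22 -0.06 2.0 1" --pt "0 0 0 -0.22 -0.06 2.1 1" --pt "0 0 0 -0.22 -0.06 2.1 1" --force 15

```text
t: 8.28
eef_pos: [0.5612, 0.1128, 0.1887]
ee_rot: [-0.0, 0.995, -0.104, 0.0]
ft_force: [0.8, 0.8, -0.2]
grip_width: 0.158
grip_force: 14.9
```

arm_command --pt "0 0 0 0 0 0.1 1" --pt "0 0 0 0 0 0.2 1" --pt "0 0 0 0 0 0.2 1"

```text
t: 8.65
eef_pos: [0.5611, 0.1129, 0.1866]
ee_rot: [0.0, 0.995, -0.104, -0.0]
ft_force: [-0.1, 0.5, -0.3]
grip_width: 0.156
grip_force: 14.9
```

arm_command --pt "0 0 0 0 0 0.1 1" --pt "0 0 0 0 0 0.2 1" --pt "0 0 0 0 0 0.2 1"

```text
t: 9.02
eef_pos: [0.5611, 0.1128, 0.1846]
ee_rot: [0.0, 0.995, -0.104, -0.0]
ft_force: [0.6, 0.6, -0.2]
grip_width: 0.162
grip_force: 14.9
```

arm_command --pt "0 0 0 0 0 0.1 1" --pt "0 0 0 0 0 0.2 1" --pt "0 0 0 0 0 0.3 1" --pt "0 0 0 0 0 0.3 1"

```text
t: 9.52
eef_pos: [0.5611, 0.1128, 0.1816]
ee_rot: [0.0, 0.995, -0.104, -0.0]
ft_force: [-0.9, -0.1, -1.0]
grip_width: 0.155
grip_force: 14.9
```

No contact force with the tip ~9 mm below the tab top, so it's in the hole. I'll keep lowering gently.

arm_command --pt "0 0 0 0 0 0.2 1" --pt "0 0 0 0 0 0.4 1" --pt "0 0 0 0 0 0.6 1" --pt "0 0 0 0 0 0.8 1" --pt "0 0 0 0 0 0.8 1"

```text
t: 10.15
eef_pos: [0.561, 0.1128, 0.1735]
ee_rot: [0.0, 0.995, -0.104, -0.0]
ft_force: [0.4, 0.3, -0.6]
grip_width: 0.155
grip_force: 14.9
```

arm_command --pt "0 0 0 0 0 0.2 1" --pt "0 0 0 0 0 0.4 1" --pt "0 0 0 0 0 0.6 1" --pt "0 0 0 0 0 0.8 1" --pt "0 0 0 0 0 1.0 1" --pt "0 0 0 0 0 1.0 1"

```text
t: 10.9
eef_pos: [0.561, 0.1128, 0.1635]
ee_rot: [0.0, 0.995, -0.104, -0.0]
ft_force: [-0.2, 1.1, -1.3]
grip_width: 0.158
grip_force: 14.9
```

```bash
python3 -c "
from h import *
ims=[]
for n,r,k in(('top',190,208),('side',228,208)):
    im=vision.capture(n)['pixels'][:,:,::-1]; ims.append(cv2.resize(im[r-40:r+40,k-40:k+40],(400,400),interpolation=cv2.INTER_CUBIC))
cv2.imwrite('pics/ins.png',np.hstack(ims))"
```

```text
(no output)
```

View pics/ins.png

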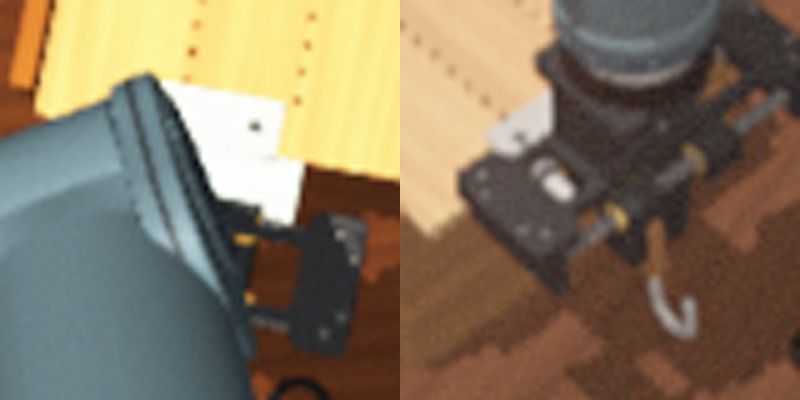

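arm_command --pt "0 0 0 0 0 0.2 1" --pt "0 0 0 0 0 0.4 1" --pt "0 0 0 -0.1 0 0.4 1" --pt "0 0 0 -0.3 0 0.4 1" --pt "0 0 0 -0.5 0 0.4 1" --pt "0 0 0 -0.8 0 0.4 1" --pt "0 0 0 -1.1 0 0.4 1" --pt "0 0 0 -1.4 0 0.4 1" --pt "0 0 0 -1.7 0 0.4 1" --pt "0 0 0 -2.0 0 0.4 1" --force 30

```text
t: 12.25
eef_pos: [0.5415, 0.117, 0.1598]
ee_rot: [-0.0, 0.995, -0.104, 0.0]
ft_force: [3.0, -1.9, 0.2]
grip_width: 0.158
grip_force: 29.9
```

arm_command --pt "0 0 0 -0.3 0 0 1" --pt "0 0 0 -0.6 0 0 1" --pt "0 0 0 -0.9 0 0 1" --pt "0 0 0 -1.2 0 0 1" --pt "0 0 0 -1.5 0 0 1" --pt "0 0 0 -1.8 0 0 1" --pt "0 0 0 -2.1 0 0 1" --pt "0 0 0 -2.4 0 0 1" --pt "0 0 0 -2.7 0 0 1" --pt "0 0 0 -3.0 0 0 1" --pt "0 0 0 -3.3 0 0 1" --pt "0 0 0 -3.6 0 0 1" --pt "0 0 0 -3.9 0 0 1" --pt "0 0 0 -4.2 0 0 1"

```text
t: 14.0
eef_pos: [0.5003, 0.1256, 0.1597]
ee_rot: [0.0, 0.995, -0.104, -0.0]
ft_force: [3.1, -1.1, 1.3]
grip_width: 0.152
grip_force: 29.9
```

arm_command --pt "0 0 0 -0.1 0 0 1" --pt "0 0 0 -0.2 0 0 1" --pt "0 0 0 -0.3 0 0 1"

```text
t: 14.38
eef_pos: [0.4975, 0.1262, 0.1597]
ee_rot: [0.0, 0.995, -0.104, -0.0]
ft_force: [2.8, -1.5, 1.0]
grip_width: 0.153
grip_force: 29.9
```

arm_command --pt "0 0 0 -0.1 0 0 1" --pt "0 0 0 -0.2 0 0 1"

```text
t: 14.62
eef_pos: [0.4955, 0.1266, 0.1597]
ee_rot: [0.0, 0.995, -0.104, -0.0]
ft_force: [3.2, -1.1, 1.2]
grip_width: 0.156
grip_force: 29.9
```

arm_command --pt "0 0 0 -0.1 0 0 1" --pt "0 0 0 -0.2 0 0 1"

```text
t: 14.88
eef_pos: [0.4936, 0.1271, 0.1597]
ee_rot: [0.0, 0.995, -0.104, -0.0]
ft_force: [2.4, -1.7, 1.4]
grip_width: 0.154
grip_force: 29.9
```

arm_command --pt "0 0 0 -0.1 0 0 1" --pt "0 0 0 -0.15 0 0 1"

```text
t: 15.12
eef_pos: [0.4922, 0.1274, 0.1597]
ee_rot: [0.0, 0.995, -0.104, 0.0]
ft_force: [2.7, -1.4, 1.3]
grip_width: 0.153
grip_force: 29.9
```

arm_command --pt "0 0 0 -0.1 0 0 1" --pt "0 0 0 -0.15 0 0 1"

```text
t: 15.38
eef_pos: [0.4916, 0.1275, 0.16]
ee_rot: [-0.0, 0.995, -0.104, 0.001]
ft_force: [4.8, -2.2, 0.2]
grip_width: 0.155
grip_force: 29.9
```

arm_command --pt "0 0 0 -0.05 0 0 1" --pt "0 0 0 -0.05 0 0 1"

```text
t: 15.62
eef_pos: [0.4915, 0.1275, 0.1601]
ee_rot: [-0.0, 0.995, -0.104, 0.001]
ft_force: [6.8, -2.6, -0.1]
grip_width: 0.153
grip_force: 29.9
```

At the stop: the force is rising and the arm has halted. I'll relax the pull and lower until the bend bears on the tab.

arm_command --pt "0 0 0 0.1 0 0 1" --pt "0 0 0 0.15 0 0 1" --pt "0 0 0 0.15 0 0.1 1" --pt "0 0 0 0.15 0 0.2 1" --pt "0 0 0 0.15 0 0.2 1" --force 12

```text
t: 16.25
eef_pos: [0.4926, 0.1278, 0.1584]
ee_rot: [-0.0, 0.995, -0.104, 0.001]
ft_force: [4.9, -1.6, 6.9]
grip_width: 0.158
grip_force: 12.0
```

arm_command --pt "0 0 0 0.05 0 -0.05 1" --pt "0 0 0 0.05 0 -0.08 1" --pt "0 0 0 0.05 0 -0.08 1" --force 5

```text
t: 16.62
eef_pos: [0.4925, 0.1276, 0.1587]
ee_rot: [-0.0, 0.995, -0.104, 0.0]
ft_force: [5.2, -0.7, 4.2]
grip_width: 0.157
grip_force: 5.0
```

arm_command --pt "0 0 0 0 0 0 0.68" --pt "0 0 0 0 0 0 0.62" --pt "0 0 0 0 0 0 0.55" --pt "0 0 0 0 0 0 0.4" --pt "0 0 0 0 0 0 0" --pt "0 0 0 0 0 0 -0.3" --pt "0 0 0 0 0 0 -0.3" --pt "0 0 0 0 0 0 -0.3"

```text
t: 17.62
eef_pos: [0.4922, 0.1274, 0.1585]
ee_rot: [0.0, 0.995, -0.104, -0.0]
ft_force: [-0.2, 0.3, 0.0]
grip_width: 0.648
grip_force: 0.0
```

```bash
python3 -c "
from h import *
s=ctrl.observe();print(s['eef_pos'],s['ft_force'],s['grip_width'])
d=vision.capture('side');c=cal(d);r,k=[int(v) for v in proj(c,s['eef_pos']-[0,0,.06])[0]];im=d['pixels'][:,:,::-1]
cv2.imwrite('pics/rel.png',cv2.resize(im[r-40:r+40,k-45:k+45],(720,600)[:2],interpolation=cv2.INTER_CUBIC))"
```

```text
[0.49217531 0.12735495 0.15851312] [-0.24573429  0.29411506  0.00212396] 0.6483889428574209
```

View pics/rel.png

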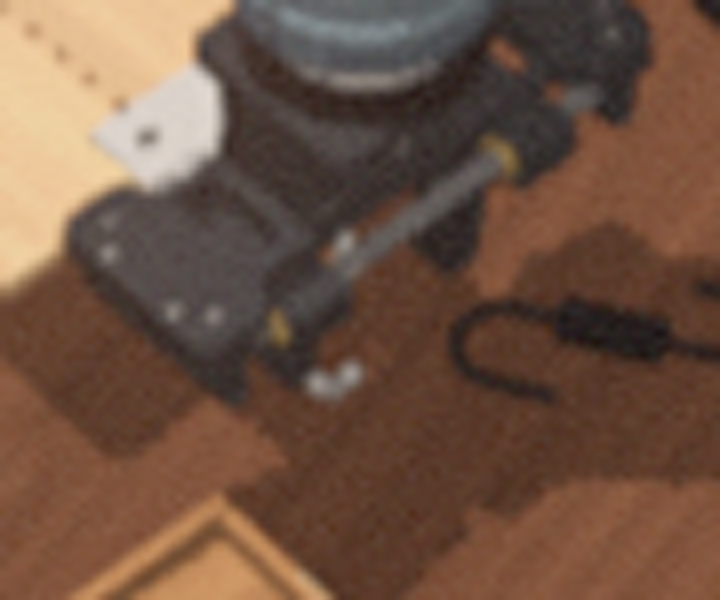

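The hook is hanging free between the open fingers (lower bend at crop (335,380)) and the wrist reads no force. I'll retreat straight up.

arm_command --pt "0 0 0 0 0 -0.5 -0.3" --pt "0 0 0 0 0 -1.5 -0.3" --pt "0 0 0 0 0 -3 -0.3" --pt "0 0 0 0 0 -5 -0.3" --pt "0 0 0 0 0 -8 -0.3" --pt "0 0 0 0 0 -12 -0.3" --pt "0 0 0 0 0 -16 -0.3" --pt "0 0 0 -5 15 -18 -0.3" --pt "0 0 0 -5 25 -18 -0.3" --pt "0 0 0 -5 30 -18 -0.3" --pt "0 0 0 -5 30 -18 -0.3" --pt "0 0 0 -5 30 -18 -0.3" --pt "0 0 0 -5 30 -18 -0.3" --pt "0 0 0 -5 30 -18 -0.3" --pt "0 0 0 -5 30 -18 -0.3" --pt "0 0 0 -5 30 -18 -0.3"

```text
t: 19.68
eef_pos: [0.3817, -0.1549, 0.3385]
ee_rot: [-0.0, 0.995, -0.103, -0.0]
ft_force: [-0.4, -0.6, 0.4]
grip_width: 0.65
grip_force: 0.0
```

```bash
python3 -c "
from h import *
import pickle
s=ctrl.observe();print(s['t'],s['eef_pos'],s['ft_force'])
box=[0.7592,0.0587,-.2076];ims=[]
for n in('top','side'):
    d=vision.capture(n);c=cal(d);im=d['pixels'][:,:,::-1];e=R.from_euler('z',box[2]).apply([-.21,.012,.134])+[box[0],box[1],0]
    f=proj(c,e+[0,0,0])[0];print(n,f); r,k=f.astype(int)
    ims.append(cv2.resize(im[r-40:r+40,k-40:k+40],(400,400),interpolation=cv2.INTER_CUBIC))
cv2.imwrite('pics/fin.png',np.hstack(ims))"
```

```text
19.675 [ 0.38172984 -0.15485542  0.3385129 ] [-0.38645004 -0.60727865  0.3831889 ]
top [203.75118013 205.31280985]
side [229.58744265 218.01042354]
```

View pics/fin.png

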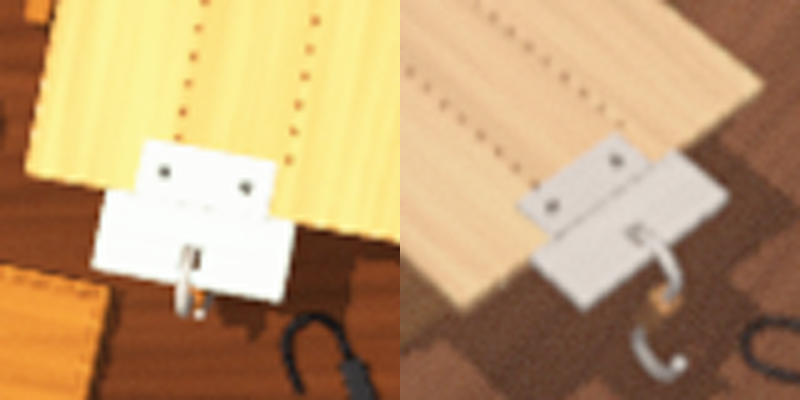

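The hook hangs in the hole (top ≈(190,265) in the crop). The lid edge lies where the 80 mm stop predicts, and the arm is clear of everything.

```bash
python3 -c "
from bench import ctrl
print(ctrl.sign_off())"
```

```text
the job is handed in; nothing more can be done
None
```

The lid is drawn out to its felt stop, the S-hook hangs let go in the tab hole as the new pull, and the job was handed in at about 20 s with the arm clear; the sign-off returned no verdict.

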